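Set the adjuster of the vacuum controller

TASK

On the little vacuum controller, first press down the raised key, the one next to the dial, all the way, so that the latched key beside it pops up. Then take the flat-bladed driver out of its wooden block, rest its blade on the sprung screw inside the brass turret, rotate it until it drops into the slot, and turn the screw clockwise until the pointer stands on the solid triangle. Finally put the driver back upright in its block and let go.

Things in the scene. Friction and masses are not known exactly. Their poses are not given: they have to be found in the camera images.
- controller: fixed grey box, 130 mm deep (x, to its back), 240 mm wide (y, to its left), 50 mm high; origin under its middle on the worktop. On its top, at mid-depth: left the dial with the brass turret at y = +60 mm, right two grey keys, 30 by 28 mm, at y = -24 and -80 mm. A raised key's top is 62 mm above the worktop, one pressed home 55 mm
- turret_mouth (a point): centre of the open top of the brass turret, on the adjuster's upright axis, 77 mm above the worktop; axes as the box. The turret is 35 mm across; its funnel mouth, 30 mm wide, narrows within 10 mm of depth to a bore 18.8 mm wide
- spindle (a joint): how far the sprung screw is pushed down, m. The slotted screw sits in the turret, 18 mm across; its top is 17 mm below the turret's mouth (60 mm above the worktop) at 0, and sinks up to 0.0045 under 1.6 to 3.4 N. It rises again when the blade drops in. Slot 5.2 mm wide, 4.5 mm deep, right across; its angle is not reported: at the start within 0.52 rad of the box's y axis, either way
- set_mark (a point): the solid black triangle on the white dial (108 mm across, round the turret, ticks every 15 degrees), on the back (+x) side, 53 mm from the adjuster's axis
- pointer (a joint): angle of the black pointer round the turret, rad; it turns with the screw one to one (0.06 N m to turn, stays put). 0 = on the solid triangle, pointing to the box's back; positive = clockwise from above. Starts between -0.95 and -0.5; stops at -1.3 and 0.5
- key_near_top (a point): centre of the top of the key next to the dial
- key_near (a joint): travel of the key next to the dial, m: 0 = up (start), 0.007 = fully down; about 2 N presses it. The two keys are interlocked: as it goes down the latched key rises by as much, and both stay where they are left
- key_far (a joint): travel of the other key, further from the dial, m: 0 = latched down (start), -0.007 = popped up
- driver_mid (a point): driver's axis half-way up, 58 mm above the blade's end; z up the shaft, x along the blade's width. 116 mm tall, 0.12 kg, upright in its block. From the blade's end: blade 13 mm wide, 2.4 mm thick to 6 mm; round sleeve 17 mm across to 40 mm; round flange 32 mm to 46 mm; square black handle 24 mm wide, flats along and across the blade, to 112 mm
- driver_tip (a point): middle of the end of the driver's blade; axes as driver_mid
- block_mouth (a point): centre of the hole at the top of the fixed plywood block, 46 mm above the worktop; block 66 by 66 mm, hole right through, 22.5 mm across with a 3 mm chamfer. The driver stands in it, at any angle about its axis, flange on the block's top, blade's end 6 mm above the worktop
Not all that is in view belongs to the job. There is more than one size of the part that bears driver_mid; the job needs the smaller.

How it is judged:
On the way, in this order (a step that is already met when the one before it is completed fails the run):
1. the key next to the dial is pressed down and the latched key is up (value of joint key_near above 0.005 m and value of joint key_far below -0.005 m), for 0.2 s.
2. the driver's blade has dropped into the slot of the screw (((z of driver_tip in the frame of turret_mouth below -0.0185 m and value of joint spindle below 0.001 m) or z of driver_tip in the frame of turret_mouth below -0.0225 m) and horizontal distance between driver_tip and turret_mouth below 0.004 m and angle between driver_mid's own z axis and vertical below 0.15 rad), for 0.2 s.
3. with the blade in the slot, the pointer is turned to the triangle (value of joint pointer between -0.12 and 0.12 rad and ((z of driver_tip in the frame of turret_mouth below -0.0185 m and value of joint spindle below 0.001 m) or z of driver_tip in the frame of turret_mouth below -0.0225 m) and horizontal distance between driver_tip and turret_mouth below 0.004 m), for 0.1 s.
At the end, for the whole second after the job is handed in: The key next to the dial is down (at least 5 of 7 mm) and the far key is up (at least 5 mm); the pointer stands on the triangle within 0.12 rad (7 degrees); the driver stands upright (within 0.12 rad) in the block's hole, its flange within 5 mm of the block's top; nothing is held (all of step 1 and value of joint pointer between -0.12 and 0.12 rad and horizontal distance between driver_tip and block_mouth below 0.008 m and z of driver_mid in the frame of block_mouth below 0.023 m and angle between driver_mid's own z axis and vertical below 0.12 rad); the robot touches nothing.
It also fails if it takes over 64 s, if anything falls off the work surface, if the arm or the gripper's body presses on something with over 40 N, if the wrist force passes 120 N, or if a joint passes its speed limit or range.

ROBOT

A 6-joint arm with a two-finger parallel gripper is mounted at the origin on a cart in front of the work surface, level with it; the furniture and walls round the work are solid. World frame = base frame: x ahead of the robot, y to its left, z up, the work surface at z = 0. Lengths are in m, angles in rad, forces in N, time in s.
With the tool pointing down it reaches from about 0.275 to 0.725 m from the base axis. Payload 5.6 kg.
Tool frame: the origin (TCP) lies midway between the tips of the shut fingers; the grasp point (between the pads) lies 19 mm behind it; z points along the fingers, y is the direction in which the jaws open and shut (so a half turn about z gives the same grasp; the last joint's range is limited). The gripper opens to 85 mm and grips with 20 to 120 N. Pads are 22 mm wide; open, the fingers measure 114 mm over their backs; the gripper's body (76 mm by 85 mm) begins 54 mm behind the grasp point. The pads swing forward as they close: fully open they stand 13 mm farther back than shut.
Start: joints at [-0.841, 0.255, 0.108, 0, -1.424, -0.285], TCP at [0.237, -0.496, 0.199] pointing down, gripper open.
Joint ranges: [-2.95, 2.95], [-1.21, 1.97], [-1.09, 1.5], [-2.87, 1.71], [-2.94, -0.07], [-3.05, 3.05]. Speed limits (rad/s): [2.57, 2.57, 3.14, 3.14, 3.14, 3.14].

INTERFACE

Orientations are given as a 3x3 rotation matrix whose columns are the frame's x, y, z axes.
In Python, from bench import r, cams gives the robot as it stands. Calls block until the motion is done:
- r.movep(position, orientation): joint-space move of the TCP to a pose.
- r.movel(position, attitude=None, rate=0.15, force_limit=None): straight line of the TCP; attitude=None keeps the orientation; rate is the mean speed in m/s. With force_limit (N) it stops when the force on the tool has changed by that much, and returns True; else False.
- r.movej(angles): joint-space move.
- r.ungrasp() and r.grasp(): open the fingers fully, or close them until they stop; the grip force is fixed at half the most.
- r.wait(seconds).
- r.solve_ik(position, orientation): joint angles nearest the present ones, or None.
- r.read_state(): the state.
- cams.snapshot(name): name is "scene" or "side" or "wrist"; returns a dict with "image" (384x512x3 uint8, red, green, blue), "depth" (384x512 float32, m along the optical axis (not along the pixel's ray), 0 where there is no reading), "intrinsics" (3x3 intrinsics, pixels), "rvec" (rotation vector, rad) and "tvec" (3), from world to camera coordinates, as OpenCV has them. Camera axes: x right, y down, z forward; pixel columns grow to the right and rows downward; lengths in m; the calibration is good to about 2 mm. A picture is of the moment at which its call begins.
A pose or a line that the arm cannot do raises r.MotionError and nothing moves.
- r.hand_in(): hands the job in, once; it reports no verdict.
The state is a dict: "t": time; "joints": joint angles; "joint_vel": joint speeds; "tau": joint torques, N m; "position": TCP position; "tcp_rot": TCP orientation; "wrist_force": force on the tool from outside, world axes, zero at the start; "torque": the same for the moment, N m; "width": opening from 0.0 (shut) to 1.0 (fully open).
Only numpy, scipy, OpenCV 4.12 (cv2) and the standard library are available. Lean on these libraries where they do the work, as an engineer would, in place of code of your own. Each camera call takes 0.05 s, during which the arm holds its last target.

## Working session

There is one attempt and no reset: what is moved stays moved. The work goes in short steps, each a Python script; the robot and the scene stay as the last script left them, time stands still between calls to the robot, and variables do not carry over. Pictures are saved under pics/ and viewed, and the job is handed in when it is done.

```bash
ls; mkdir -p pics; python3 - <<'E'
from bench import r,cams
import cv2,numpy as np
s=r.read_state();print(s['t'],s['position'],s['width'])
for n in ['scene','side','wrist']:
    d=cams.snapshot(n);cv2.imwrite(f'pics/{n}0.png',cv2.cvtColor(d['image'],cv2.COLOR_RGB2BGR))
    R=cv2.Rodrigues(np.array(d['rvec']))[0];print(n,d['intrinsics'].tolist(),(-R.T@np.array(d['tvec']).ravel()).round(3),R[2].round(2))
    np.savez(f'pics/{n}0.npz',**d)
E
```

```text
pics
0.0 [ 0.23646694 -0.49594246  0.19859529] 0.9983935986566898
scene [[468.09931115720366, 0.0, 263.4696184137119], [0.0, 468.09931115720366, 198.08764088042545], [0.0, 0.0, 1.0]] [-0.389 -1.204  0.967] [ 0.54  0.64 -0.55]
side [[468.37573284288334, 0.0, 265.18473680776395], [0.0, 468.37573284288334, 191.72749284259245], [0.0, 0.0, 1.0]] [ 0.037 -1.4    0.559] [ 0.32  0.88 -0.35]
wrist [[336.14319347893104, 0.0, 256.5923296868908], [0.0, 336.14319347893104, 191.66086665707573], [0.0, 0.0, 1.0]] [ 0.174 -0.526  0.373] [ 0.25  0.12 -0.96]
```

View pics/scene0.png

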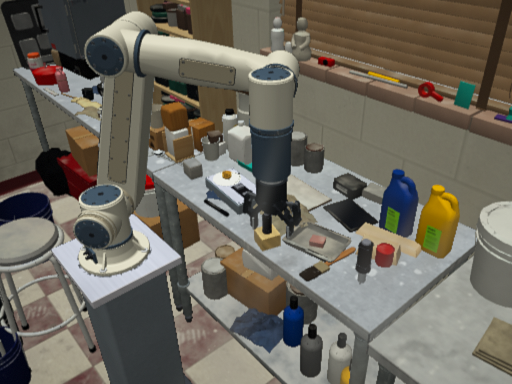

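View pics/side0.png

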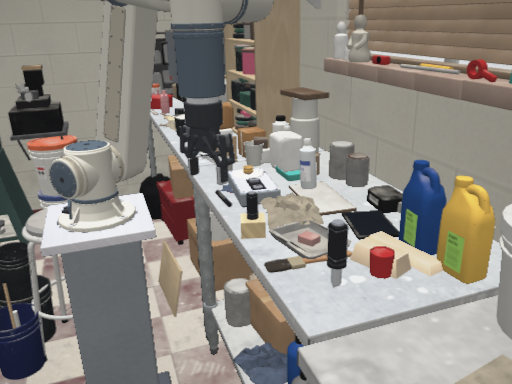

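View pics/wrist0.png

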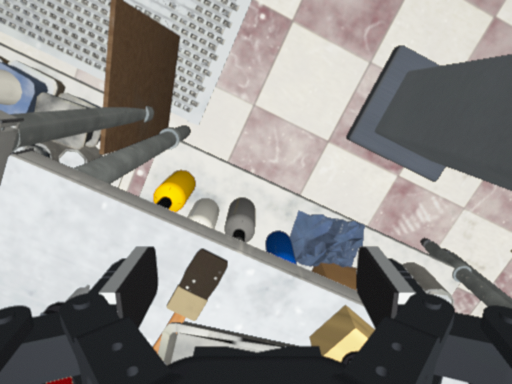

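The scene view shows the controller at about (230,185). A black-handled driver stands in a plywood block at (267,230). A second, larger driver stands in the open at (365,255). In the side view these are at (252,182), (252,210) and (337,245). The small one in the block fits the description, and I'll confirm that with an enlarged crop.

```bash
cat > h.py <<'E'
import numpy as np,cv2
def save(d,fn,crop=None,scale=1):
    im=cv2.cvtColor(d['image'],cv2.COLOR_RGB2BGR)
    if crop: x0,y0,x1,y1=crop; im=im[y0:y1,x0:x1]
    if scale!=1: im=cv2.resize(im,None,fx=scale,fy=scale,interpolation=cv2.INTER_CUBIC)
    cv2.imwrite(fn,im)
def cam(d):
    R=cv2.Rodrigues(np.array(d['rvec'],float))[0];t=np.array(d['tvec'],float).ravel();return R,t,np.array(d['intrinsics'])
def ray(d,u,v):
    R,t,K=cam(d);c=-R.T@t;return c,R.T@np.linalg.inv(K)@np.array([u,v,1.])
def onz(d,u,v,z):
    c,q=ray(d,u,v);return c+q*(z-c[2])/q[2]
def dep(d,u,v):
    c,q=ray(d,u,v);return c+q*d['depth'][int(round(v)),int(round(u))]
def proj(d,p):
    R,t,K=cam(d);q=K@(R@np.array(p,float)+t);return q[:2]/q[2]
def tri(obs):
    A=np.zeros((3,3));b=np.zeros(3)
    for d,u,v in obs:
        c,q=ray(d,u,v);q=q/np.linalg.norm(q);M=np.eye(3)-np.outer(q,q);A+=M;b+=M@c
    return np.linalg.solve(A,b)
def cloud(d):
    R,t,K=cam(d);v,u=np.indices(d['depth'].shape);z=d['depth']
    P=np.stack([(u-K[0,2])*z/K[0,0],(v-K[1,2])*z/K[1,1],z],-1);return (P-t)@R
def down(yaw):  # tool z down; tool y at angle yaw from world x
    y=np.array([np.cos(yaw),np.sin(yaw),0]);z=np.array([0,0,-1.]);return np.stack([np.cross(y,z),y,z],1)
E
python3 - <<'E'
from h import *
s=dict(np.load('pics/side0.npz'));c=dict(np.load('pics/scene0.npz'))
for n,u,v in [('handle',252,210),('blockfront',252,230),('big',337,245),('turret',248,172),('box',265,188),('tray',310,240)]: print(n,dep(s,u,v).round(3))
for n,u,v in [('dr',267,225),('block',267,241),('big',365,255),('turret',228,175)]: print(n,dep(c,u,v).round(3))
save(s,'pics/c1.png',(190,130,390,280),4);save(c,'pics/c2.png',(190,140,410,290),3.6)
from bench import r
st=r.read_state();print(st['tcp_rot'].round(3) if hasattr(st['tcp_rot'],'round') else st['tcp_rot'])
w=dict(np.load('pics/wrist0.npz'));print(cam(w)[0].round(3))
E
```

```text
handle [ 0.39  -0.307  0.076]
blockfront [ 0.383 -0.323  0.026]
big [ 0.466 -0.634  0.112]
turret [0.493 0.042 0.063]
box [ 0.501 -0.103  0.053]
tray [ 0.502 -0.431  0.023]
dr [ 0.391 -0.301  0.08 ]
block [ 0.375 -0.318  0.034]
big [ 0.465 -0.628  0.12 ]
turret [0.497 0.043 0.073]
[[-0.903 -0.43  -0.001]
 [-0.43   0.903  0.001]
 [ 0.     0.001 -1.   ]]
[[-0.43   0.903  0.002]
 [ 0.868  0.412  0.277]
 [ 0.249  0.121 -0.961]]
```

View pics/c1.png

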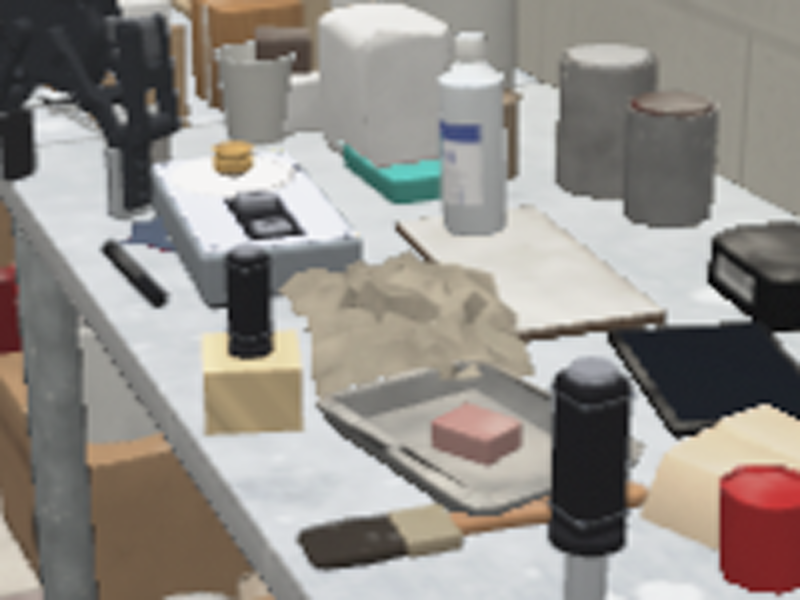

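View pics/c2.png

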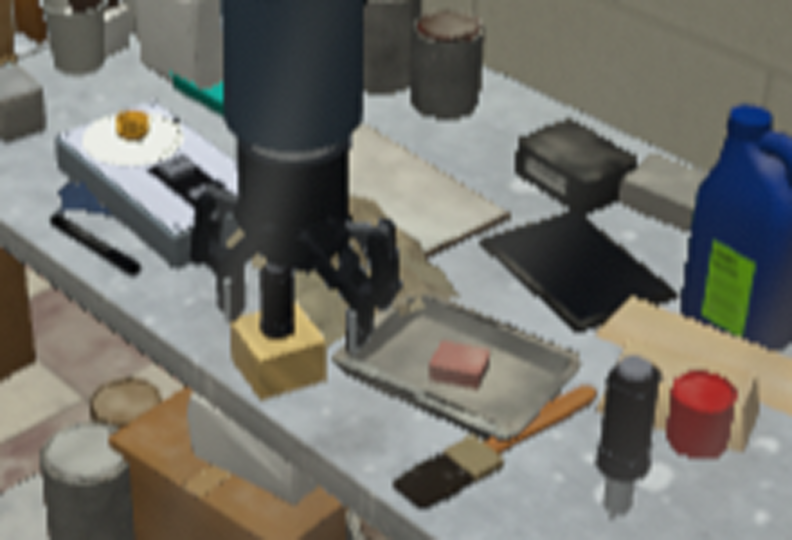

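The crops confirm it. The small driver stands in the plywood block near (0.39,-0.30), and the larger decoy stands alone near (0.465,-0.63), about 0.15 m tall. Next I'll take a wrist look over the controller and then the block.

```bash
python3 - <<'E'
from bench import r,cams
from h import *
def look(n,p,yaw):
    r.movep(p,down(yaw));d=cams.snapshot('wrist');np.savez(f'pics/{n}.npz',**d);save(d,f'pics/{n}.png',None,1.5);print(n,r.read_state()['t'])
try:
    look('w1',[0.33,-0.28,0.27],np.pi/2)
    look('w2',[0.43,0.02,0.27],np.pi/2)
except Exception as e: print(repr(e))
for n in ['scene','side']:
    d=cams.snapshot(n);np.savez(f'pics/{n}1.npz',**d)
E
```

```text
w1 1.1667
w2 2.4167
```

View pics/w1.png

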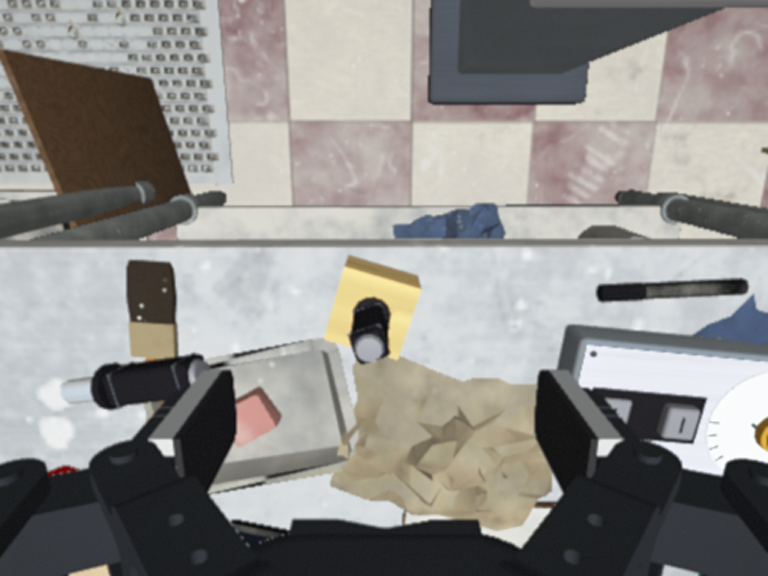

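View pics/w2.png

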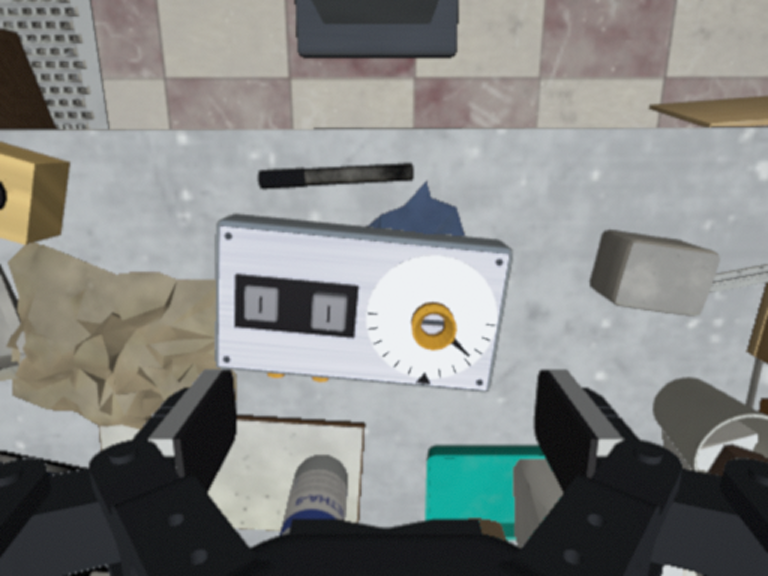

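w1 shows the block with the driver standing in it, handle top at (370,345). w2 shows the controller: turret (432,325), triangle (424,379), pointer tip (467,355), near key (329,312), far key (261,304). I'll measure all of these.

```bash
cat > m.py <<'E'
from h import *
w=dict(np.load('pics/w2.npz'));
P=cloud(w)
hsv=cv2.cvtColor(w['image'],cv2.COLOR_RGB2HSV)
# box top
m=((abs(P[...,2]-0.05)<0.006)&(P[...,0]>0.35)&(P[...,0]<0.7)&(abs(P[...,1])<0.25)).astype(np.uint8)
m=cv2.morphologyEx(m,cv2.MORPH_OPEN,np.ones((3,3)))
cs,_=cv2.findContours(m,cv2.RETR_EXTERNAL,cv2.CHAIN_APPROX_NONE);c=max(cs,key=cv2.contourArea)
Q=np.array([onz(w,u,v,0.05)[:2] for u,v in c[:,0,:]])
(cx,cy),(a,b),ang=cv2.minAreaRect(Q.astype(np.float32));print('box top rect',cx,cy,a,b,ang)
# brass ring
b=(cv2.inRange(hsv,(10,120,60),(30,255,255)));b[:190]=0;
cs,_=cv2.findContours(b,cv2.RETR_EXTERNAL,cv2.CHAIN_APPROX_NONE)
for c in cs:
    if cv2.contourArea(c)>200: print('brass',cv2.fitEllipse(c),cv2.boundingRect(c))
save(w,'pics/w2c.png',(140,140,345,265),3.9)
save(dict(np.load('pics/w1.npz')),'pics/w1c.png',(190,150,310,270),5)
E
python3 m.py
```

```text
box top rect 0.4924694001674652 -0.0020161867141723633 0.23637983202934265 0.128427192568779 84.24433898925781
brass ((288.7693176269531, 217.3468475341797), (28.195466995239258, 30.607738494873047), 157.42518615722656) (275, 202, 29, 31)
```

View pics/w2c.png

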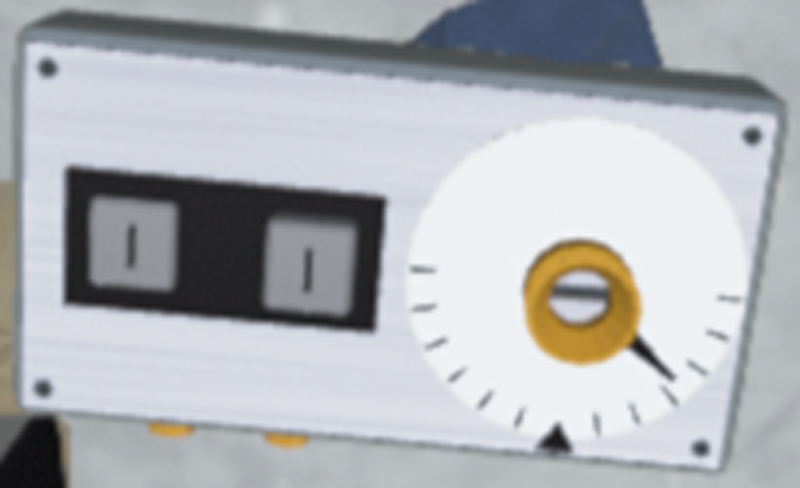

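View pics/w1c.png

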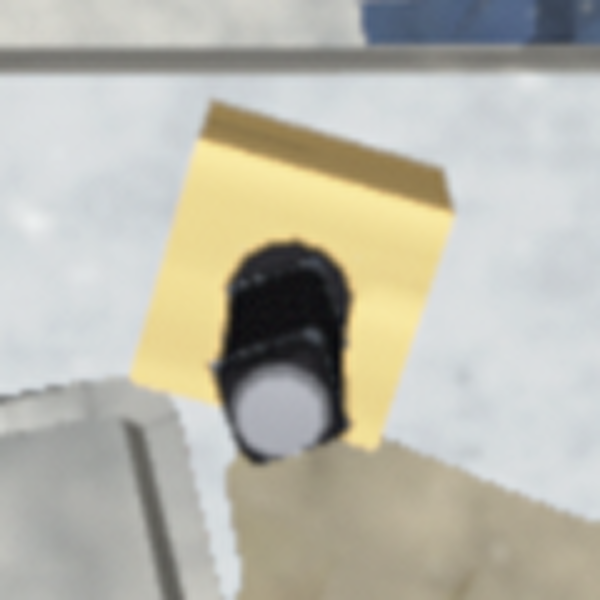

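Box yaw comes out at about -5.8°, with the pointer to the left of the triangle as expected. Next I'll take close-ups with the camera straight above the turret, and another above the driver.

```bash
python3 - <<'E'
from bench import r,cams
from h import *
def look(n,p,yaw):
    r.movep(p,down(yaw));d=cams.snapshot('wrist');np.savez(f'pics/{n}.npz',**d);print(n,r.read_state()['t'],r.read_state()['joints'],cam(d)[0].round(2).tolist())
    return d
d=look('w3',[0.4985,0.0577-0.069,0.13],0.0)
u,v=proj(d,[0.4985,0.0577,0.077]);print(u,v)
save(d,'pics/w3.png',None,1.5)
x,y=int(max(u-50,0)),int(max(v-40,0));print(x,y);save(d,'pics/w3c.png',(x,y,x+100,y+80),7)
E
```

```text
w3 6.5667 [ 2.92206685e-01  1.87409915e-01 -1.58315625e-01  2.62431498e-05
 -1.22495143e+00  2.84926316e+00] [[1.0, -0.0, 0.0], [-0.0, -0.96, 0.27], [0.0, -0.27, -0.96]]
255.37821158602293 97.2844199355196
205 57
```

View pics/w3.png

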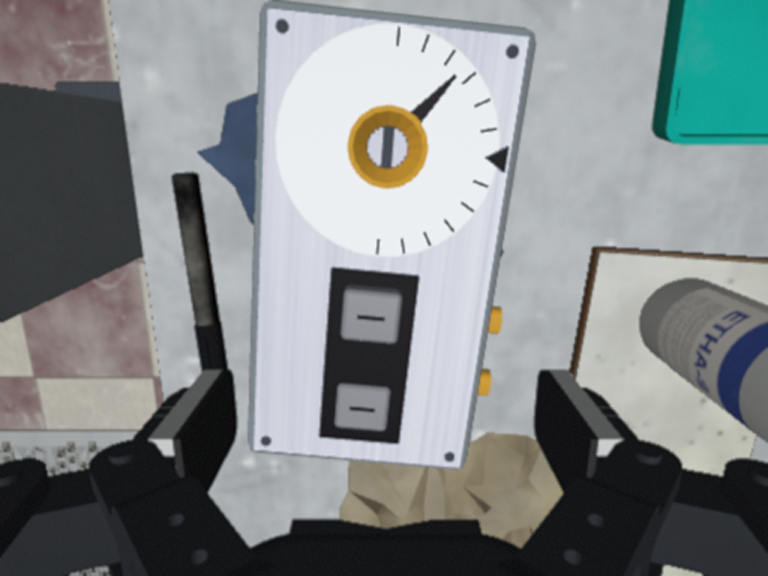

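View pics/w3c.png

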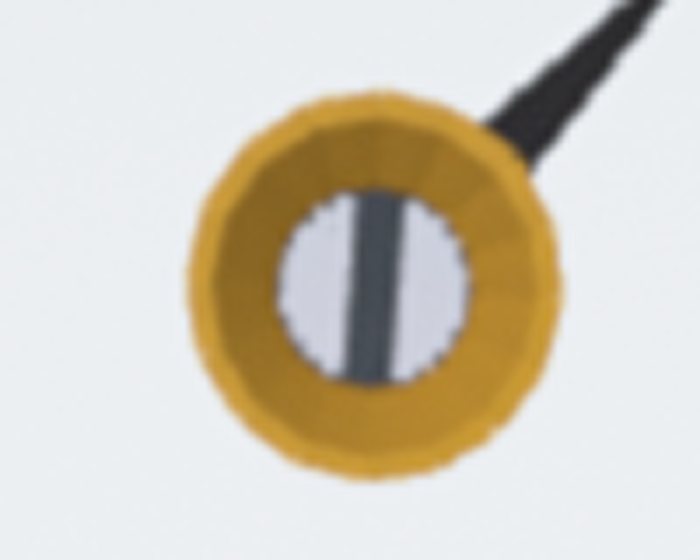

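This view shows the turret mouth centred at about (258,97) in full pixels. The slot runs nearly along box y, and the pointer heads up and to the right. Now I'll measure turret, slot, pointer and triangle by masks, and look at the driver from above.

```bash
cat > m2.py <<'E'
from h import *
d=dict(np.load('pics/w3.npz'));im=d['image'];hsv=cv2.cvtColor(im,cv2.COLOR_RGB2HSV);g=cv2.cvtColor(im,cv2.COLOR_RGB2GRAY)
b=cv2.inRange(hsv,(10,120,60),(30,255,255));b[:50]=0;b[150:]=0
cs,_=cv2.findContours(b,cv2.RETR_EXTERNAL,cv2.CHAIN_APPROX_NONE);c=max(cs,key=cv2.contourArea)
e=cv2.fitEllipse(c);print('brass',e);T=onz(d,e[0][0]+.0,e[0][1],0.077);print('turret',T.round(4))
Q=np.array([onz(d,u,v,0.077)[:2] for u,v in c[:,0]],np.float32);print(cv2.minEnclosingCircle(Q))
# slot
m=np.zeros_like(g);cv2.circle(m,(int(e[0][0]),int(e[0][1])),12,255,-1)
s=((m>0)&(g<110)&(hsv[...,1]<120)).astype(np.uint8)
ys,xs=np.nonzero(s);W=np.array([onz(d,x,y,0.060)[:2] for x,y in zip(xs,ys)],np.float32)
l=cv2.fitLine(W,cv2.DIST_L2,0,.01,.01).ravel();print('slot ang',np.arctan2(l[1],l[0])%np.pi,'c',l[2:],len(W), 'screw px centre',xs.mean(),ys.mean())
# dark things on dial
k=((g<80)).astype(np.uint8)
n,lab,st,ce=cv2.connectedComponentsWithStats(k)
for i in range(1,n):
    if 8<st[i][4]<400:
        p=onz(d,*ce[i],0.052);
        if np.hypot(*(p-T)[:2])<0.065: print(st[i][4],ce[i].round(1),p[:2].round(4),'r',np.hypot(*(p-T)[:2]).round(4),'ang',np.arctan2(*(p-T)[1::-1]).round(4))
# white dial
wd=cv2.inRange(hsv,(0,0,225),(179,12,255))
cs,_=cv2.findContours(wd,cv2.RETR_EXTERNAL,cv2.CHAIN_APPROX_NONE);c=max(cs,key=cv2.contourArea)
Q=np.array([onz(d,u,v,0.0515)[:2] for u,v in c[:,0]],np.float32);print('dial',cv2.minEnclosingCircle(Q))
P=cloud(d)
m=((abs(P[...,2]-0.05)<0.004)&(abs(P[...,0]-.49)<.12)).astype(np.uint8);m=cv2.morphologyEx(m,cv2.MORPH_OPEN,np.ones((3,3)))
cs,_=cv2.findContours(m,cv2.RETR_EXTERNAL,cv2.CHAIN_APPROX_NONE);c=max(cs,key=cv2.contourArea)
print('box',cv2.minAreaRect(np.array([onz(d,u,v,0.05)[:2] for u,v in c[:,0]],np.float32)))
# keys: raised near key
for nm,(x0,y0,x1,y1),z in [('near',(220,180,276,235),.062),('far',(215,250,268,293),.055)]:
    mm=np.zeros_like(g);mm[y0:y1,x0:x1]=1;kk=((g>125)&(g<205)&(mm>0)).astype(np.uint8)
    n,lab,st,ce=cv2.connectedComponentsWithStats(kk)
    i=1+np.argmax(st[1:,4]);c,_=cv2.findContours((lab==i).astype(np.uint8),cv2.RETR_EXTERNAL,cv2.CHAIN_APPROX_NONE)
    print(nm,cv2.minAreaRect(np.array([onz(d,u,v,z)[:2] for u,v in c[0][:,0]],np.float32)))
print('screen-screws')
E
python3 m2.py
python3 - <<'E'
from bench import r,cams
from h import *
# camera straight above the driver, TCP toward robot/-y free side
for yaw in (0.0,-np.pi/2,np.pi,np.pi/2):
    x=down(yaw)[:,0]; p=np.array([0.398,-0.297,0.20])-0.069*x; p[2]=0.20
    print(yaw,p.round(3),r.solve_ik(p,down(yaw)))
E
```

```text
brass ((258.132080078125, 97.34613037109375), (51.629024505615234, 53.57132339477539), 10.271123886108398)
turret [0.5003 0.0577 0.077 ]
((0.5006433725357056, 0.05744956061244011), 0.017529331147670746)
slot ang 1.4966168 c [0.5003476  0.05785254] 140 screw px centre 258.07142857142856 96.91428571428571
162 [286.7  67.4] [0.5206 0.078 ] r 0.0287 ang 0.7851
119 [258.   97.2] [0.5003 0.0576] r 0.0001 ang -0.408
96 [332.5 105.6] [0.5546 0.0517] r 0.0546 ang -0.1085
dial ((0.5109152793884277, 0.019729968160390854), 0.09325122088193893)
box ((0.49432963132858276, -0.0015549883246421814), (0.2350727617740631, 0.1265820860862732), 84.24147033691406)
near ((0.4916434586048126, -0.025734225288033485), (0.02476854808628559, 0.02677507884800434), 84.2708740234375)
far ((0.4861513376235962, -0.08118477463722229), (0.024581952020525932, 0.02646101452410221), 84.05713653564453)
screen-screws
0.0 [ 0.398 -0.366  0.2  ] [-0.45395332  0.23646639  0.08491414  0.         -1.41924408 -2.68763934]
-1.5707963267948966 [ 0.329 -0.297  0.2  ] [-0.37850946  0.04160704 -0.14548391  0.         -1.38370538  1.94930579]
3.141592653589793 [ 0.398 -0.228  0.2  ] [-0.17690523  0.07291171 -0.11181109  0.         -1.38607353  0.17690523]
1.5707963267948966 [ 0.467 -0.297  0.2  ] [-0.28371885  0.26182283  0.11848213  0.         -1.42745562 -1.28707748]
```

The measurements agree: turret at (0.5003,0.0577), box yaw -0.100, slot world angle 1.497, pointer at about -0.89, near key at (0.4917,-0.0257). Now I'll press the key with the fingers shut.

```bash
python3 - <<'E'
from bench import r,cams
from h import *
R=down(1.470)
r.movep([0.4917,-0.0257,0.12],R)
r.grasp();s=r.read_state();print(s['t'],s['width'])
r.movel([0.4917,-0.0257,0.075],rate=0.1)
hit=r.movel([0.4917,-0.0257,0.0535],rate=0.03,force_limit=14)
s=r.read_state();print(hit,s['t'],s['position'],s['wrist_force'])
r.wait(0.3)
r.movel([0.4917,-0.0257,0.10],rate=0.1)
r.ungrasp()
p=[0.398,-0.228,0.15]
r.movep([0.398,-0.228,0.20],down(np.pi));r.movel(p)
for n in ['scene','side','wrist']:
    d=cams.snapshot(n);np.savez(f'pics/{n}2.npz',**d);
u,v=proj(d,[0.398,-0.297,0.122]);print(u,v,r.read_state()['t']);save(d,'pics/w4.png',None,1.5)
E
```

```text
11.2917 0.0009278454589318533
False 12.7583 [ 0.49184227 -0.02570043  0.05361563] [ 0.39310269  0.1367169  -1.57332936]
259.4892719689206 97.10257155812602 16.925
```

View pics/w4.png

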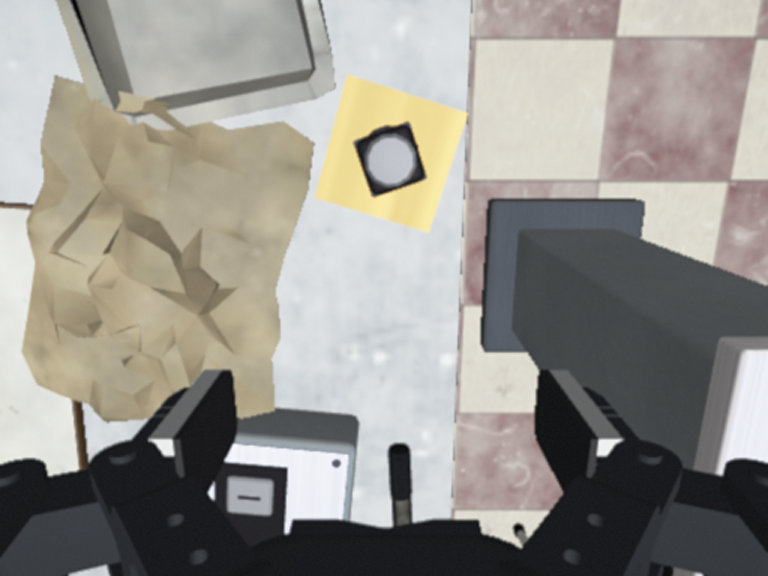

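w4 shows the driver's square handle at (390,160) in 1.5× pixels. Next I'll measure the handle square and check key heights from side and scene depth.

```bash
cat > m3.py <<'E'
from h import *
d=dict(np.load('pics/wrist2.npz'));g=cv2.cvtColor(d['image'],cv2.COLOR_RGB2GRAY);hsv=cv2.cvtColor(d['image'],cv2.COLOR_RGB2HSV)
m=np.zeros_like(g);m[70:145,225:295]=1
k=((m>0)&~((hsv[...,0]>12)&(hsv[...,0]<35)&(hsv[...,1]>60)&(hsv[...,2]>100))).astype(np.uint8)
hs=((m>0)&(g<70)).astype(np.uint8);hs=cv2.morphologyEx(hs,cv2.MORPH_CLOSE,np.ones((3,3)))
cs,_=cv2.findContours(hs,cv2.RETR_EXTERNAL,cv2.CHAIN_APPROX_NONE);c=max(cs,key=cv2.contourArea)
print('handle',cv2.minAreaRect(np.array([onz(d,u,v,0.118)[:2] for u,v in c[:,0]],np.float32)))
P=cloud(d);Z=P[100:112,254:266,2];print('top z',np.median(Z))
# cap
cap=((m>0)&(g>110)&(hsv[...,1]<40)).astype(np.uint8);n,lab,st,ce=cv2.connectedComponentsWithStats(cap)
for i in range(1,n):
    if st[i][4]>30: print('cap',st[i],ce[i],onz(d,*ce[i],0.122).round(4))
# block top
b=((hsv[...,0]>12)&(hsv[...,0]<35)&(hsv[...,1]>60)&(P[...,2]>.035)&(P[...,2]<.056)&(P[...,1]<-.22)&(P[...,0]<.47)).astype(np.uint8);b[:40]=0
b=cv2.morphologyEx(b|hs,cv2.MORPH_OPEN,np.ones((5,5)))
cs,_=cv2.findContours(b,cv2.RETR_EXTERNAL,cv2.CHAIN_APPROX_NONE);c=max(cs,key=cv2.contourArea)
print('block',cv2.minAreaRect(np.array([onz(d,u,v,0.046)[:2] for u,v in c[:,0]],np.float32)))
for n in ['scene','side']:
    d=dict(np.load(f'pics/{n}2.npz'));
    for nm,p in [('near',[.4917,-.0257,.055]),('far',[.4862,-.0812,.062])]:
        u,v=proj(d,p);print(n,nm,u.round(1),v.round(1),dep(d,u,v).round(4))
    u,v=proj(d,[.49,-.05,.05]);save(d,f'pics/k{n}.png',(int(u)-40,int(v)-30,int(u)+40,int(v)+30),8)
E
python3 m3.py
```

```text
handle ((0.39786505699157715, -0.29218268394470215), (0.02260819636285305, 0.02360246144235134), 18.210830688476562)
top z 0.12188492344328268
cap [245  90  32  34 850] [260.43058824 106.65764706] [ 0.3974 -0.2916  0.122 ]
cap [289 128   6  17  52] [292.55769231 138.5       ] [ 0.378 -0.273  0.122]
cap [225 137  26   8 117] [233.79487179 141.69230769] [ 0.4135 -0.271   0.122 ]
block ((0.3978034257888794, -0.29138699173927307), (0.06546495109796524, 0.0655788704752922), 73.07897186279297)
scene near 238.4 186.6 [ 0.3421 -0.2258  0.21  ]
scene far 246.7 191.5 [ 0.4962 -0.0684  0.0517]
side near 254.0 180.3 [ 0.4851 -0.0457  0.0623]
side far 258.0 183.8 [ 0.4932 -0.0606  0.0542]
```

```bash
python3 -c "
import cv2,numpy as np
cv2.imwrite('pics/k.png',cv2.resize(np.hstack([cv2.imread('pics/kscene.png'),cv2.imread('pics/kside.png')]),(800,300)))"
```

```text
(no output)
```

View pics/k.png

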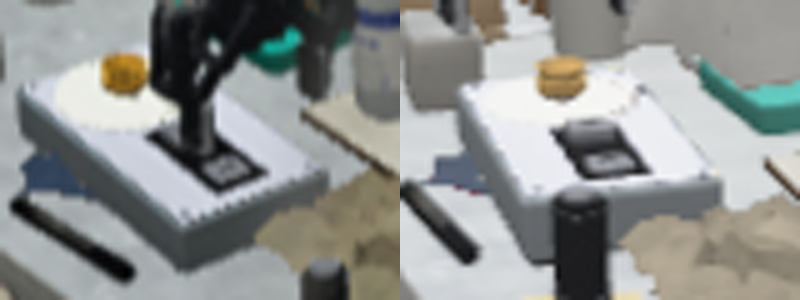

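The side view seems to show the near key still raised, so I'll compare side views before and after directly.

```bash
python3 - <<'E'
from h import *
a=[]
for k in '012':
    d=dict(np.load(f'pics/side{k}.npz'));a.append(cv2.resize(cv2.cvtColor(d['image'],cv2.COLOR_RGB2BGR)[165:205,230:285],(400,291),interpolation=cv2.INTER_NEAREST))
    P=cloud(d)[174:192,246:268];print(k);print((P[::2,::3,2]*1000).round(0).astype(int))
cv2.imwrite('pics/kk.png',np.hstack(a[1:]))
E
```

```text
0
[[53 54 54 56 54 53 54 53]
 [54 54 52 54 54 54 51 52]
 [54 61 65 62 63 50 53 52]
 [55 57 62 63 59 52 53 52]
 [54 57 54 54 55 57 54 56]
 [54 54 56 56 55 57 53 51]
 [53 54 54 56 57 57 53 52]
 [54 52 54 58 55 53 53 51]
 [52 55 49 54 53 52 52 52]]
1
[[54 55 55 53 55 52 52 56]
 [53 54 52 54 54 53 54 54]
 [54 62 63 62 63 54 52 51]
 [53 56 63 60 60 52 56 52]
 [52 55 55 55 54 55 53 51]
 [51 56 53 55 56 57 51 53]
 [54 53 55 56 57 57 54 54]
 [53 52 56 54 55 55 54 50]
 [54 52 51 53 51 51 53 51]]
2
[[ 54  56  55 559  54  55  54  54]
 [ 51  52  53  56  52  54  53  54]
 [ 53  62  63  64  65  50  53  52]
 [ 54  56  62  60  60  53  53  53]
 [ 52  54  55  55  55  54  52  52]
 [ 51  56  53  52  54  57  51  53]
 [ 52  54  54  58  57  58  56  50]
 [ 52  53  53  54  55  54  54  50]
 [ 52  53  54  53  54  53  53  53]]
```

View pics/kk.png

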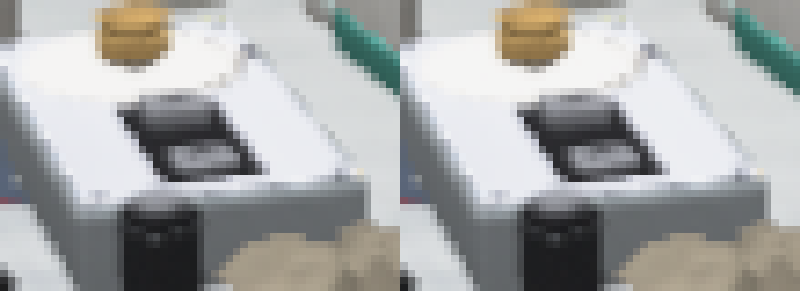

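The key hasn't moved (near about 62 mm, far about 55 mm) and the contact force was nil, so the shut fingertips stopped short. I'll press again, deeper, watching the force.

```bash
python3 - <<'E'
from bench import r,cams
from h import *
R=down(1.470);x,y=0.4917,-0.0257
r.grasp();print(r.read_state()['width'])
r.movep([x,y,0.085],R);f0=np.array(r.read_state()['wrist_force'])
for z in (0.0545,0.0515):
    hit=r.movel([x,y,z],rate=0.05,force_limit=10);s=r.read_state();print(z,hit,s['t'],np.round(s['position'],4),np.round(s['wrist_force']-f0,2))
    if hit: break
d=cams.snapshot('side');np.savez('pics/side3.npz',**d);d2=cams.snapshot('wrist');np.savez('pics/wrist3.npz',**d2)
P=cloud(d)[174:192,246:268];print((P[::2,::3,2]*1000).round(0).astype(int))
save(d,'pics/s3.png',(220,130,300,210),8);save(d2,'pics/w5.png',None,1.5)
E
```

```text
-0.002696781072390563
0.0545 False 20.2833 [ 0.4919 -0.0257  0.0546] [-0.95  1.07 -0.08]
0.0515 False 20.5333 [ 0.4917 -0.0257  0.0515] [-1.43  0.55  0.68]
[[54 55 55 53 52 53 52 54]
 [55 52 54 54 57 51 52 54]
 [54 62 63 65 63 52 54 51]
 [53 59 63 62 59 53 52 53]
 [52 55 54 52 56 53 52 51]
 [53 56 55 53 55 55 52 56]
 [53 52 53 57 58 56 55 53]
 [52 52 53 55 58 56 54 53]
 [53 53 51 52 53 54 53 53]]
```

View pics/s3.png

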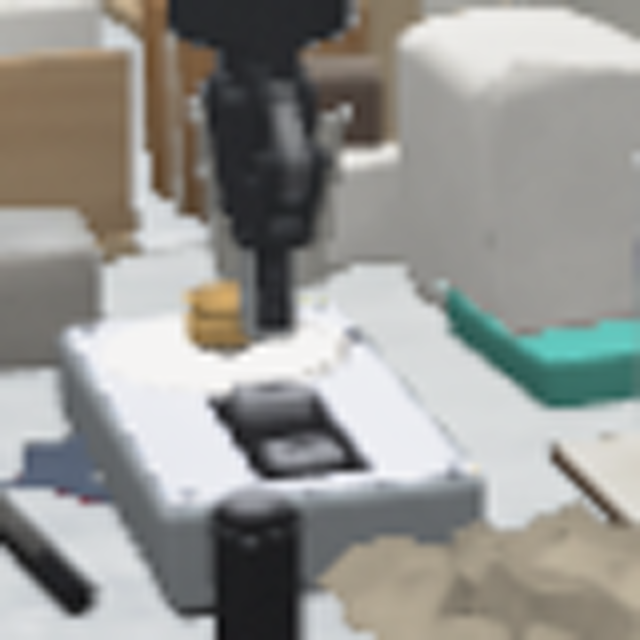

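View pics/w5.png

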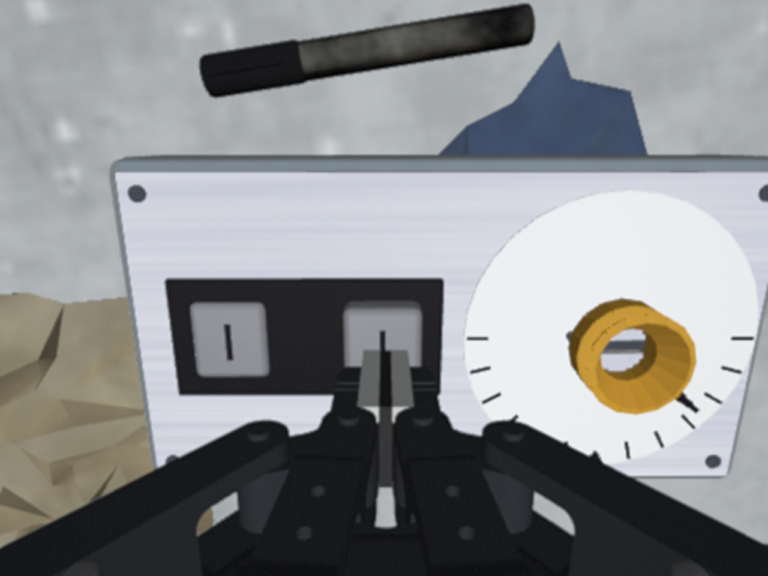

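The fingertips are visibly some 20 mm above the key at this commanded height. I'll measure the tip position from both depth images.

```bash
python3 - <<'E'
from h import *
d=dict(np.load('pics/side3.npz'));w=dict(np.load('pics/wrist3.npz'))
T=[.4917,-.0257,.0515]
print('proj side',proj(d,T),'wrist',proj(w,T)*1.5)
for v in range(160,180,1): print(v,[ (dep(d,u,v)*1000).round(0).astype(int).tolist() for u in (252,254,256)])
for (u,v) in [(370,355),(400,355),(370,375),(400,375),(372,395),(385,420)]: print((u,v),(dep(w,u/1.5,v/1.5)*1000).round(0))
E
```

```text
proj side [254.07056671 181.34207928] wrist [384.12625498 337.23710166]
160 [[478, -52, 133], [486, -49, 131], [490, -57, 133]]
161 [[483, -37, 125], [490, -35, 124], [497, -37, 124]]
162 [[483, -37, 122], [492, -29, 119], [495, -42, 122]]
163 [[482, -41, 120], [490, -34, 117], [495, -42, 118]]
164 [[483, -37, 115], [490, -34, 113], [496, -37, 113]]
165 [[483, -36, 111], [490, -35, 110], [496, -37, 110]]
166 [[482, -37, 109], [490, -35, 107], [495, -41, 108]]
167 [[483, -37, 105], [488, -40, 105], [496, -37, 103]]
168 [[483, -36, 101], [492, -28, 98], [498, -30, 98]]
169 [[482, -37, 99], [489, -37, 97], [496, -38, 97]]
170 [[484, -33, 94], [489, -38, 94], [493, -45, 96]]
171 [[37, -1400, 559], [491, -30, 89], [496, -35, 89]]
172 [[486, -24, 84], [489, -35, 87], [529, 62, 52]]
173 [[513, 59, 52], [518, 51, 53], [526, 53, 52]]
174 [[507, 40, 55], [514, 41, 53], [524, 48, 50]]
175 [[503, 27, 56], [511, 30, 54], [517, 28, 53]]
176 [[501, 21, 54], [508, 24, 52], [515, 22, 52]]
177 [[486, -23, 66], [494, -18, 64], [501, -18, 63]]
178 [[485, -24, 63], [491, -28, 64], [497, -30, 64]]
179 [[482, -34, 64], [489, -35, 63], [495, -37, 63]]
(370, 355) [481. -29.  92.]
(400, 355) [482. -20.  91.]
(370, 375) [481. -28. 105.]
(400, 375) [482. -20. 105.]
(372, 395) [481. -28. 115.]
(385, 420) [484. -25. 122.]
```

```bash
python3 - <<'E'
from h import *
for n in ['wrist0','w1','w2','w3','wrist2','wrist3']:
    d=dict(np.load(f'pics/{n}.npz'));R,t,K=cam(d);print(n,(-R.T@t).round(4))
from bench import r
s=r.read_state();print(s['t'],s['position'],s['joints'],s['wrist_force'],s['width'])
w=dict(np.load('pics/wrist3.npz'));P=cloud(w)
# near fingers profile column
for v in range(215,300,5): print(v,(P[v,247]*1000).round(),(P[v,257]*1000).round(),(P[v,268]*1000).round())
E
```

```text
wrist0 [ 0.174  -0.5264  0.3732]
w1 [ 0.2605 -0.2803  0.4442]
w2 [0.3606 0.0192 0.4444]
w3 [0.499  0.0587 0.3045]
wrist2 [ 0.399  -0.2981  0.3258]
wrist3 [ 0.4226 -0.0187  0.226 ]
20.6333 [ 0.49176141 -0.02570082  0.05159171] [ 2.66728635e-01  2.42493811e-01 -3.03660062e-01  2.69674536e-05
 -1.02447015e+00 -1.93834364e+00] [-0.6595919   0.3402047   0.34943637] 0.0002426230711857936
215 [482. -29.  62.] [482. -24.  62.] [483. -19.  61.]
220 [484. -30.  62.] [485. -25.  63.] [485. -19.  62.]
225 [487. -30.  61.] [488. -25.  62.] [488. -19.  62.]
230 [490. -30.  62.] [491. -25.  61.] [491. -19.  63.]
235 [481. -29.  90.] [481. -24.  91.] [482. -19.  90.]
240 [481. -29.  94.] [481. -24.  95.] [482. -20.  95.]
245 [481. -28. 101.] [482. -24.  99.] [482. -20. 100.]
250 [481. -28. 105.] [481. -24. 105.] [482. -20. 105.]
255 [481. -28. 108.] [481. -24. 109.] [482. -20. 108.]
260 [481. -28. 113.] [482. -24. 112.] [482. -20. 113.]
265 [480. -28. 118.] [481. -24. 117.] [481. -20. 118.]
270 [480. -28. 122.] [481. -24. 120.] [482. -20. 121.]
275 [480. -28. 125.] [483. -24. 121.] [481. -21. 126.]
280 [480. -27. 129.] [484. -25. 122.] [480. -21. 130.]
285 [480. -27. 132.] [487. -25. 121.] [481. -21. 132.]
290 [480. -27. 134.] [489. -25. 121.] [481. -21. 135.]
295 [480. -27. 138.] [491. -25. 122.] [481. -21. 137.]
```

Both cameras agree that the real fingertips sit about 35 mm behind the reported TCP, while the lateral alignment is right. The contact heights will give the exact offset, so I'll continue down under a force limit.

```bash
python3 - <<'E'
from bench import r,cams
from h import *
x,y=0.4917,-0.0257
f0=np.array(r.read_state()['wrist_force'])
for z in (0.030,0.024,0.019,0.012):
    hit=r.movel([x,y,z],rate=0.05,force_limit=10);s=r.read_state();print(z,hit,s['t'],np.round(s['position'],4),np.round(s['wrist_force']-f0,2))
    if hit: break
r.wait(0.25);s=r.read_state();print(s['t'],np.round(s['position'],4),np.round(s['wrist_force']-f0,2))
d=cams.snapshot('side');np.savez('pics/side4.npz',**d)
save(d,'pics/s4.png',(220,130,300,210),8)
u,v=proj(d,[.4862,-.0812,.062]);print(u,v);P=cloud(d)[174:192,246:268];print((P[::2,::3,2]*1000).round(0).astype(int))
E
```

```text
0.03 False 21.2167 [ 0.4915 -0.0258  0.0298] [ 0.67 -0.95 -0.33]
0.024 False 21.4833 [ 0.4914 -0.0257  0.0237] [ 1.01 -0.14  0.06]
0.019 False 21.7333 [ 0.4921 -0.0258  0.0229] [-12.24   3.41  32.37]
0.012 True 21.9417 [ 0.493  -0.0261  0.0231] [-5.03  2.29 17.81]
22.1917 [ 0.493  -0.0261  0.0231] [-4.12  1.26 15.44]
258.01786060969744 183.78929185398837
[[53 54 79 81 52 54 51 52]
 [53 54 73 70 54 53 52 54]
 [55 53 66 68 56 52 53 53]
 [56 56 59 58 54 53 54 51]
 [52 56 57 57 56 63 50 54]
 [52 53 53 63 64 65 53 53]
 [54 53 54 60 61 58 56 54]
 [52 52 55 55 55 56 54 54]
 [53 53 54 53 54 53 53 52]]
```

View pics/s4.png

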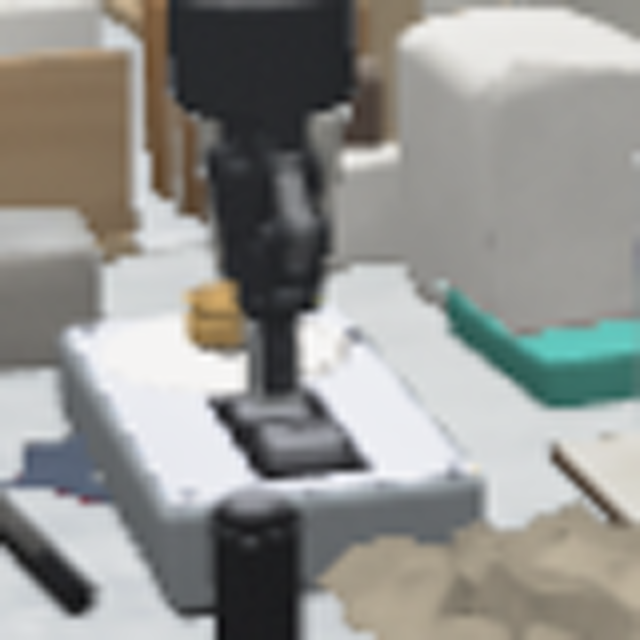

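The near key is home and the far key has popped up, reading about 63 to 64 mm in s4. The home contact at z=0.023 puts the real tips about 32 mm behind the reported TCP. Now I'll grasp the driver with that correction and lift it. I'll then turn it edge-on to the side camera to learn which way the blade points.

```bash
python3 - <<'E'
from bench import r,cams
from h import *
x,y=0.4917,-0.0257
r.movel([x,y,0.075],rate=0.15)
r.ungrasp();print(r.read_state()['t'])
D=[0.3978,-0.2917];Y=3.459
r.movep([*D,0.125],down(Y));print(r.read_state()['t'])
r.movel([*D,0.034],rate=0.15,force_limit=15);s=r.read_state();print(s['t'],s['position'])
d=cams.snapshot('side');save(d,'pics/g0.png',(205,140,295,240),6)
r.grasp();s=r.read_state();print('grasp',s['t'],s['width'],s['wrist_force'])
d=cams.snapshot('side');np.savez('pics/side5.npz',**d);save(d,'pics/g1.png',(205,140,295,240),6)
d=cams.snapshot('wrist');np.savez('pics/wrist5.npz',**d);save(d,'pics/g1w.png',None,1.4)
E
python3 -c "
import cv2,numpy as np
cv2.imwrite('pics/g01.png',cv2.resize(np.hstack([cv2.imread('pics/g0.png'),cv2.imread('pics/g1.png')]),(800,444)))"
```

```text
23.5333
25.725
26.4833 [ 0.39848357 -0.29202614  0.03480001]
grasp 27.1167 0.272038159731951 [-0.98188533 -0.06208244  2.07953966]
```

View pics/g01.png

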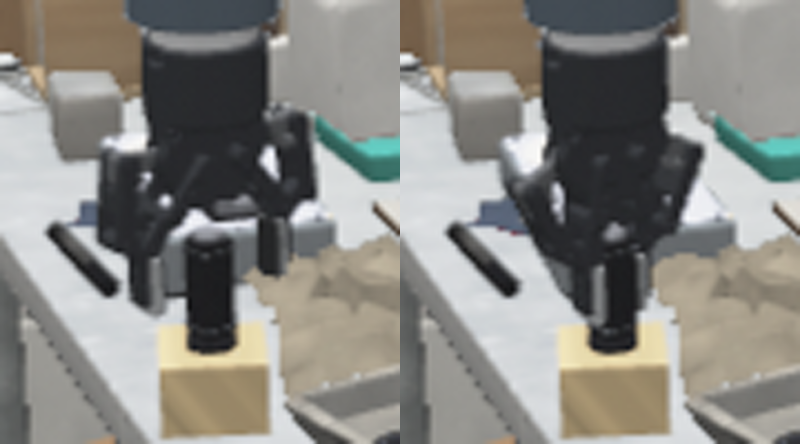

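View pics/g1w.png

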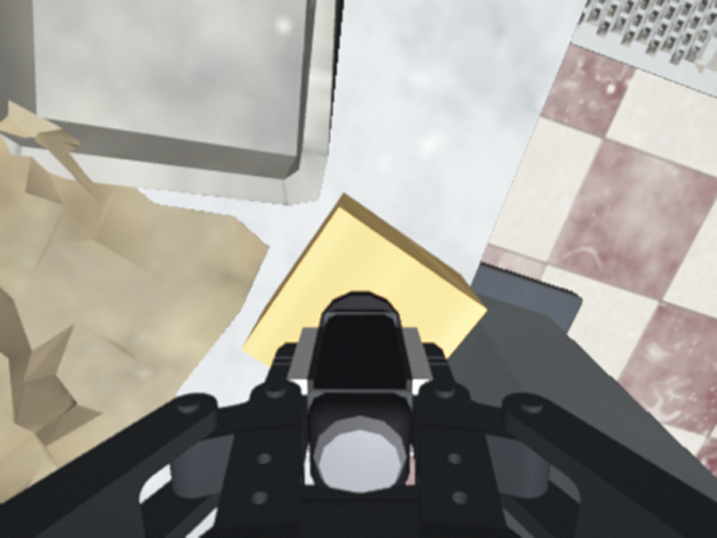

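The grasp is clean: width about 23 mm, handle centred and square between the pads. Now I'll lift it, turn it and check the blade.

```bash
python3 - <<'E'
from bench import r,cams
from h import *
d=dict(np.load('pics/wrist5.npz'));s=r.read_state();p=np.array(s['position']);print('grasp TCP',p.round(4),s['t'])
g=cv2.cvtColor(d['image'],cv2.COLOR_RGB2GRAY);m=np.zeros_like(g);m[285:360,220:300]=1
cap=((m>0)&(g>120)).astype(np.uint8);n,lab,st,ce=cv2.connectedComponentsWithStats(cap);i=1+np.argmax(st[1:,4]);q=onz(d,*ce[i],0.122)
print('cap',ce[i],st[i],q.round(4));Rt=np.array(s['tcp_rot']);print('cap in tool xy',(Rt.T@(q-p)).round(4))
r.movel([p[0],p[1],p[2]+0.118],rate=0.15);s=r.read_state();print(s['t'],s['position'],s['width'],s['wrist_force'])
r.movel([p[0],p[1],p[2]+0.12],attitude=down(3.459-0.63),rate=0.15)if False else r.movep([p[0],p[1],p[2]+0.12],down(3.459-0.63))
for n in ['side','scene']:
    e=cams.snapshot(n);np.savez(f'pics/{n}6.npz',**e)
    tip=[p[0],p[1],0.125];u,v=proj(e,tip);print(n,u,v);save(e,f'pics/b{n}.png',(int(u)-25,int(v)-25,int(u)+25,int(v)+25),8)
print(r.read_state()['t'])
E
python3 -c "
import cv2,numpy as np
cv2.imwrite('pics/b.png',np.hstack([cv2.imread('pics/bside.png'),cv2.imread('pics/bscene.png')]))"
```

```text
grasp TCP [ 0.398  -0.2919  0.0343] 27.2167
cap [258.59365874 327.24697539] [ 227  299   63   53 2397] [ 0.3987 -0.294   0.122 ]
cap in tool xy [ 0.0023 -0.     -0.0877]
28.1583 [ 0.39724823 -0.29133709  0.15100423] 0.27441357112681375 [ 1.64713522e-04  6.20676363e-01 -2.05178993e+00]
side 252.328840858592 190.45049841539318
scene 266.6650424614083 211.41877068005348
28.9083
```

View pics/b.png

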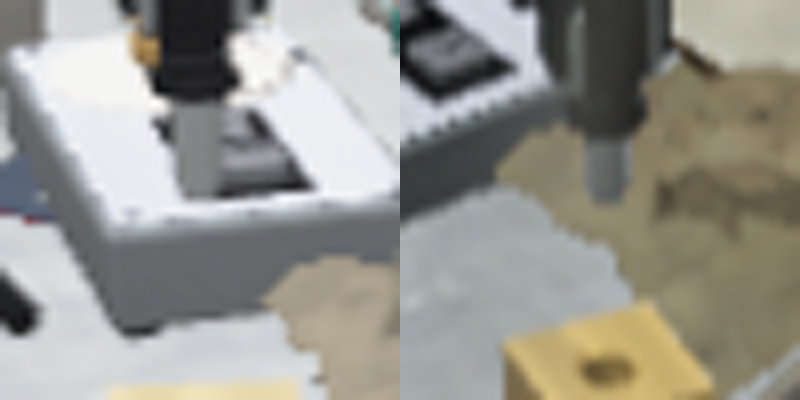

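```bash
python3 - <<'E'
from h import *
o=[]
for n,(u,v) in [('side',(252,190)),('scene',(266,205))]:
    d=dict(np.load(f'pics/{n}6.npz'));im=cv2.cvtColor(d['image'],cv2.COLOR_RGB2BGR)[v-12:v+12,u-12:u+12]
    o.append(cv2.resize(im,(396,396),interpolation=cv2.INTER_NEAREST))
    P=cloud(d);R,t,K=cam(d)
    for vv in range(v-6,v+12): print(vv,(d['depth'][vv,u-7:u+9]*1000).astype(int))
cv2.imwrite('pics/b2.png',np.hstack(o))
E
```

```text
184 [1504 1504 1501 1506 1233 1228 1226 1230 1230 1232 1473 1469 1474 1470
 1467 1468]
185 [1495 1495 1496 1490 1231 1230 1231 1232 1229 1232 1464 1466 1473 1462
 1461 1468]
186 [1487 1487 1483 1489 1237 1233 1234 1231 1228 1236 1459 1461 1463 1462
 1468 1468]
187 [1480 1482 1478 1477 1238 1232 1234 1231 1230 1237 1465 1466 1468 1463
 1467 1471]
188 [1469 1477 1470 1472 1471 1233 1237 1231 1234 1241 1464 1460 1464 1464
 1464 1462]
189 [1460 1465 1463 1464 1460 1243 1246 1241 1242 1242 1461 1460 1458 1456
 1455 1455]
190 [1456 1455 1454 1447 1456 1456 1451 1454 1455 1449 1454 1450 1451 1452
 1448 1451]
191 [1447 1446 1445 1443 1446    0 1447 1443 1448 1447 1443 1447 1450 1446
 1450 1448]
192 [1435 1445 1444 1442 1447 1440 1441 1440 1445 1439 1447 1446 1444 1443
 1451 1448]
193 [1436 1440 1439 1438 1437 1442 1441 1442 1443 1442 1438 1440 1445 1446
 1445 1448]
194 [1435 1437 1434 1434 1440 1443 1441 1446 1445 1444 1444 1443 1444 1452
 1447 1448]
195 [1434 1436 1442 1437 1440 1444 1442 1445 1440 1445 1443 1443 1448 1451
 1449 1449]
196 [1431 1439 1442 1438 1444 1445 1442 1448 1440 1445 1
[... 1331 characters left out ...]
647]
209 [1668 1667 1659 1663 1647 1461 1451 1450 1453 1459 1470 1637 1634 1628
 1630 1638]
210 [1664 1661 1662 1653 1653 1463 1460 1453 1461 1462 1629 1628 1629 1629
 1629 1636]
211 [1660 1656 1639 1647 1643 1640 1463 1455 1466 1470 1623 1625 1622 1629
 1624 1632]
212 [1657 1645 1647 1640 1646 1640 1631 1631 1637 1623 1634 1629 1624 1621
 1623 1631]
213 [1683 1639 1646 1635 1632 1636 1632 1631 1626 1631 1631 1628 1624 1625
 1619 1628]
214 [1669 1641 1644 1635 1631 1631 1630 1632 1624 1623 1627 1618 1616 1620
 1624 1618]
215 [1668 1668 1668 1631 1628 1626 1635 1628 1630 1621 1617 1619 1609 1616
 1611 1617]
216 [1670 1660 1663 1664 1664 1624 1619 1620 1609 1614 1611 1610 1613 1614
 1617 1608]
```

View pics/b2.png

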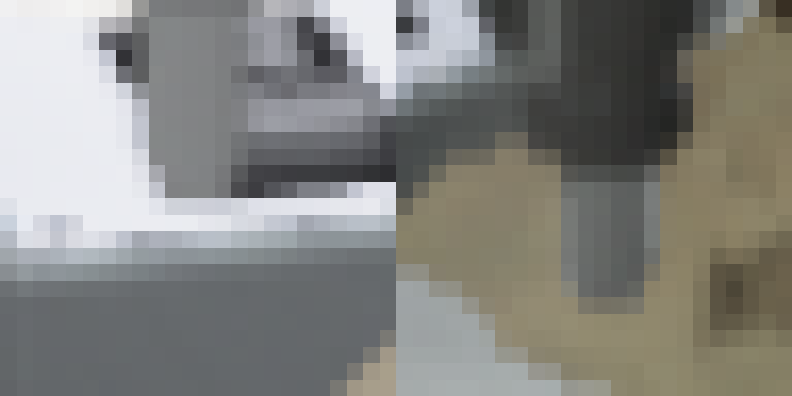

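The side view's row-189 depth (1242 mm, uniform over 5 px, the axis plane) shows the blade broad-on. So the blade lies along the jaw-opening direction. I'll align it to the slot at yaw 1.497+π, go over the turret, and check centring in two views.

```bash
python3 - <<'E'
from bench import r,cams
from h import *
T=np.array([0.5003,0.0578]);Y=1.497+np.pi;off=0.0283
r.movep([*T,0.092+off],down(Y));s=r.read_state();print(s['t'],s['position'],s['joints'][5],np.round(s['wrist_force'],2))
for n in ['side','scene']:
    e=cams.snapshot(n);np.savez(f'pics/{n}7.npz',**e)
    u,v=proj(e,[*T,0.085]);print(n,u,v,'axis px at z .077,.11',proj(e,[*T,.077]),proj(e,[*T,.11]));save(e,f'pics/t{n}.png',(int(u)-20,int(v)-20,int(u)+20,int(v)+20),10)
print(r.read_state()['t'])
E
python3 -c "
import cv2,numpy as np
cv2.imwrite('pics/t.png',np.hstack([cv2.imread('pics/tside.png'),cv2.imread('pics/tscene.png')]))"
```

```text
30.275 [0.50038795 0.05713705 0.12045227] 1.0698274203147933 [-0.16 -0.06 -1.76]
side 248.23716247858778 164.28359521836938 axis px at z .077,.11 [248.3165492  166.52290155] [247.98726285 157.23453492]
scene 226.11219569066142 170.39665235170946 axis px at z .077,.11 [226.23771311 172.22895838] [225.71590385 164.61157559]
30.375
```

View pics/t.png

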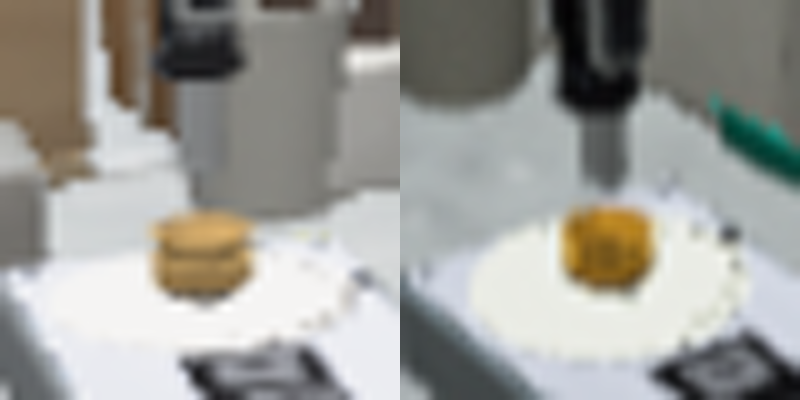

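Centred within about half a pixel in both views: side turret x=203 against sleeve 203, scene 607 against 603. I'll descend with a force limit.

```bash
python3 - <<'E'
from bench import r,cams
from h import *
T=np.array([0.5003,0.0578]);off=0.0283
def st(tag):
    s=r.read_state();R=np.array(s['tcp_rot']);p=np.array(s['position'])
    print(tag,'t',round(s['t'],2),'xy',(p[:2]-T).round(4),'tipz',round(p[2]-off,4),'F',np.round(np.array(s['wrist_force'])-f0,1),'M',np.round(s['torque'],2),'yaw',round(np.arctan2(R[1,1],R[0,1])%(2*np.pi),3),'j6',round(s['joints'][5],3),'w',round(s['width'],3))
f0=np.array(r.read_state()['wrist_force']);st('start')
for z,rate in [(0.066,0.08),(0.0605,0.04),(0.0565,0.03),(0.054,0.03)]:
    h=r.movel([*T,z+off],attitude=down(1.497+np.pi),rate=rate,force_limit=9);st((z,h))
    if h: break
E
```

```text
start t 30.38 xy [ 0.0001 -0.001 ] tipz 0.0922 F [0. 0. 0.] M [ 0.06 -0.03  0.04] yaw 4.636 j6 1.07 w 0.271
(0.066, False) t 30.85 xy [ 0.0001 -0.0004] tipz 0.0661 F [0.8 0.5 0.6] M [ 0.01 -0.   -0.03] yaw 4.638 j6 1.07 w 0.273
(0.0605, False) t 31.13 xy [-0.0001  0.    ] tipz 0.0605 F [ 1.3  1.  -0. ] M [-0.01  0.06 -0.  ] yaw 4.639 j6 1.07 w 0.271
(0.0565, False) t 31.42 xy [-0.0002 -0.0001] tipz 0.0563 F [ 0.2 -0.2 -0. ] M [ 0.07 -0.03  0.  ] yaw 4.639 j6 1.07 w 0.275
(0.054, False) t 31.67 xy [0.0004 0.    ] tipz 0.0542 F [1.5 0.7 2.3] M [ 0.05 -0.1   0.03] yaw 4.639 j6 1.07 w 0.277
```

Zero force down to 0.0563, then about 2.3 N from the spring at 0.054: the blade is in the slot. I'll turn clockwise in steps, with slot play of about 0.22 rad allowed for.

```bash
python3 - <<'E'
from bench import r,cams
from h import *
T=np.array([0.5003,0.0578]);off=0.0283
def st(tag):
    s=r.read_state();R=np.array(s['tcp_rot']);p=np.array(s['position'])
    print(tag,'t',round(s['t'],2),'xy',(p[:2]-T).round(4),'tipz',round(p[2]-off,4),'F',np.round(np.array(s['wrist_force']),1),'M',np.round(s['torque'],3),'yaw',round(np.arctan2(R[1,1],R[0,1])%(2*np.pi),3),'w',round(s['width'],3))
st('0');r.wait(0.2);st('1')
Y0=1.497+np.pi
for a in (0.15,0.30,0.6,0.9,1.10):
    r.movel([*T,0.054+off],attitude=down(Y0-a),rate=0.1);st(a)
d=cams.snapshot('wrist');np.savez('pics/wrist8.npz',**d);save(d,'pics/w8.png',None,1.5)
d=cams.snapshot('scene');np.savez('pics/scene8.npz',**d);u,v=proj(d,[*T,.05]);save(d,'pics/s8.png',(int(u)-35,int(v)-25,int(u)+35,int(v)+25),10)
E
```

```text
0 t 31.67 xy [0.0004 0.    ] tipz 0.0542 F [0.8 0.8 0.5] M [ 0.054 -0.102  0.026] yaw 4.639 w 0.277
1 t 31.87 xy [0.0003 0.0001] tipz 0.0543 F [ 0.8 -0.4 -0. ] M [ 0.045 -0.202 -0.004] yaw 4.639 w 0.277
0.15 t 32.17 xy [0.0001 0.    ] tipz 0.0541 F [ 0.9  0.3 -0.5] M [ 0.043 -0.105 -0.004] yaw 4.492 w 0.276
0.3 t 32.47 xy [-0.0002  0.0001] tipz 0.0539 F [-1.   0.1 -0.4] M [0.27  0.256 0.   ] yaw 4.344 w 0.278
0.6 t 32.92 xy [-0. -0.] tipz 0.054 F [-0.4  0.2  0.5] M [0.06  0.115 0.052] yaw 4.044 w 0.277
0.9 t 33.37 xy [ 0.0001 -0.0002] tipz 0.0541 F [ 0.7 -0.7 -0.6] M [-0.269 -0.106  0.065] yaw 3.744 w 0.273
1.1 t 33.72 xy [ 0.0002 -0.0002] tipz 0.0541 F [ 0.4 -1.6  0.5] M [-0.609 -0.339  0.078] yaw 3.544 w 0.273
```

View pics/w8.png

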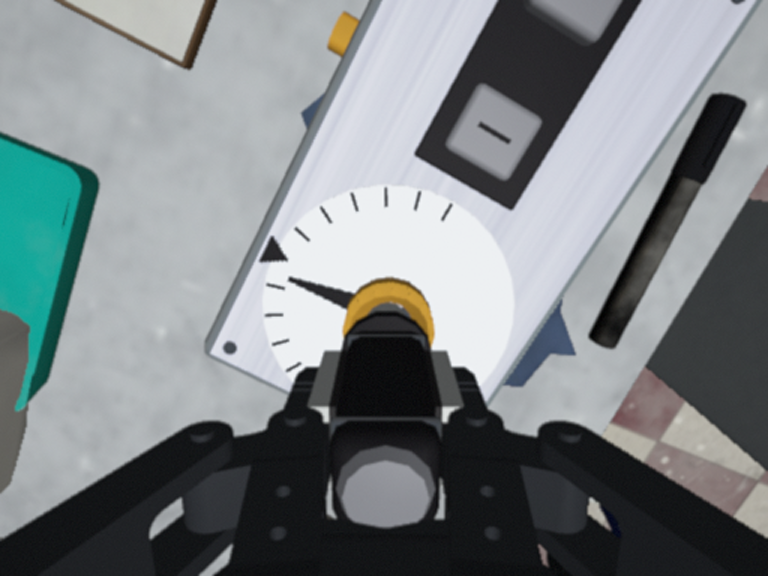

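View pics/s8.png

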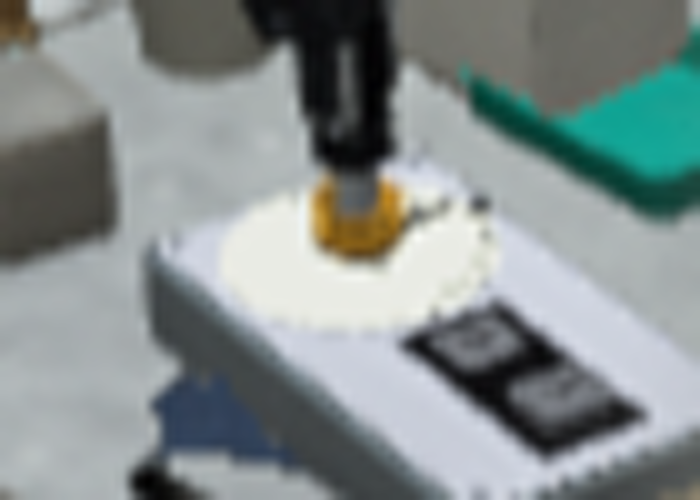

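The pointer follows, with its tip at (288,278) and the triangle at (272,249), so it's still short. I'll compute the remaining angle.

```bash
cat > m4.py <<'E'
from h import *
T=np.array([0.5003,0.0578])
def ptr(d,tip,tri,z=0.053):
    a=onz(d,*tip,z)[:2]-T;b=onz(d,*tri,0.051)[:2]-T
    A=np.arctan2(a[1],a[0]);B=np.arctan2(b[1],b[0]);print('ptr r',np.hypot(*a).round(4),'ang',A.round(3),'tri r',np.hypot(*b).round(4),B.round(3),'pointer joint',round(B-A,3), 'vs box',round(-0.1005-A,3))
E
python3 - <<'E'
from m4 import *
d=dict(np.load('pics/wrist8.npz'))
ptr(d,(289/1.5,278/1.5),(272.5/1.5,250/1.5))
ptr(d,(320/1.5,291/1.5),(272.5/1.5,250/1.5),.054)
d=dict(np.load('pics/w3.npz'));ptr(d,(455/1.5,76/1.5),(497/1.5,159/1.5))
E
```

```text
ptr r 0.044 ang 0.032 tri r 0.055 -0.12 pointer joint -0.152 vs box -0.133
ptr r 0.03 ang 0.043 tri r 0.055 -0.12 pointer joint -0.164 vs box -0.144
ptr r 0.0442 ang 0.777 tri r 0.0541 -0.118 pointer joint -0.895 vs box -0.877
```

About 0.14 rad remains. I'll turn on, hold, look, then back the blade off inside the slot play.

```bash
python3 - <<'E'
from bench import r,cams
from h import *
T=np.array([0.5003,0.0578]);off=0.0283;Y0=1.497+np.pi
r.movel([*T,0.054+off],attitude=down(Y0-1.243),rate=0.1);r.wait(0.3)
s=r.read_state();print(s['t'],s['position'],s['torque'],s['joints'][5])
d=cams.snapshot('wrist');np.savez('pics/wrist9.npz',**d);save(d,'pics/w9.png',(100,100,356,292),3)
E
```

```text
34.4083 [0.50044244 0.05761235 0.0823774 ] [-1.36579224 -0.75799772  0.06190429] -0.17126040378530025
```

View pics/w9.png

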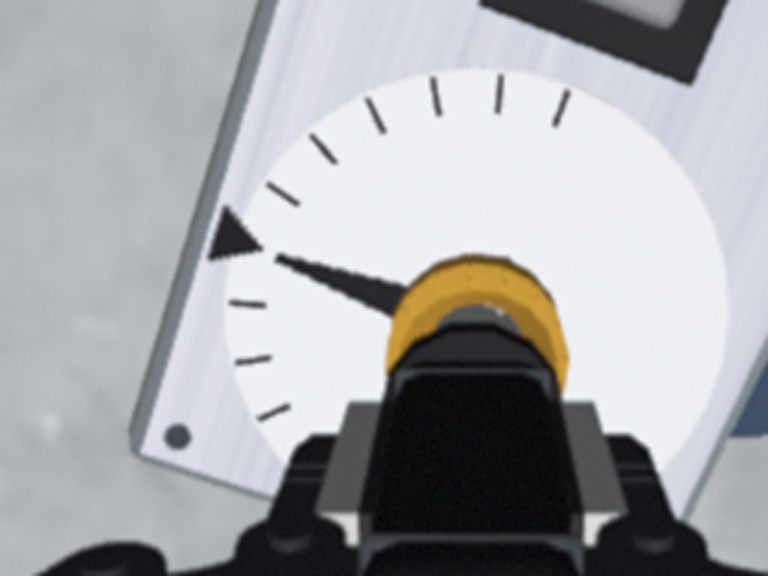

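```bash
python3 - <<'E'
from m4 import *
d=dict(np.load('pics/wrist9.npz'))
ptr(d,(100+277/3,100+258/3),(100+231/3,100+237/3))
ptr(d,(100+335/3,100+280/3),(100+258/3,100+247/3),.054)
E
```

```text
ptr r 0.044 ang -0.1 tri r 0.0546 -0.107 pointer joint -0.007 vs box -0.0
ptr r 0.0311 ang -0.1 tri r 0.0487 -0.105 pointer joint -0.006 vs box -0.001
```

The pointer is on the triangle, with both checks within 0.01 rad. I'll back off 0.2 rad, lift out, and carry the driver back above the block.

```bash
python3 - <<'E'
from bench import r,cams
from h import *
T=np.array([0.5003,0.0578]);off=0.0283;Y0=1.497+np.pi
r.movel([*T,0.0545+off],attitude=down(Y0-1.04),rate=0.1)
s=r.read_state();print(s['t'],np.round(s['wrist_force'],1),np.round(s['torque'],2))
r.movel([*T,0.115+off],rate=0.12)
s=r.read_state();print(s['t'],np.round(s['wrist_force'],1),np.round(s['torque'],2),s['width'])
B=[0.398,-0.2919]
r.movep([*B,0.060+off],down(3.459));s=r.read_state();print(s['t'],s['position'])
for n in ['side','scene']:
    e=cams.snapshot(n);np.savez(f'pics/{n}9.npz',**e);u,v=proj(e,[*B,0.06]);print(n,u,v);save(e,f'pics/p{n}.png',(int(u)-25,int(v)-30,int(u)+25,int(v)+20),8)
e=cams.snapshot('wrist');np.savez('pics/wrist10.npz',**e);save(e,'pics/w10.png',None,1.4)
E
python3 -c "
import cv2,numpy as np
cv2.imwrite('pics/p.png',np.hstack([cv2.imread('pics/pside.png'),cv2.imread('pics/pscene.png')]))"
```

```text
34.8083 [ 2.  -0.8  0.3] [-0.56 -0.41  0.01]
35.4667 [-1.  -0.3 -0.9] [-0.01  0.02  0.01] 0.2729994783802817
36.8417 [ 0.39861449 -0.29137471  0.08836196]
side 253.07798546771303 212.9837567023502
scene 266.9163215678594 227.99638539811616
```

View pics/p.png

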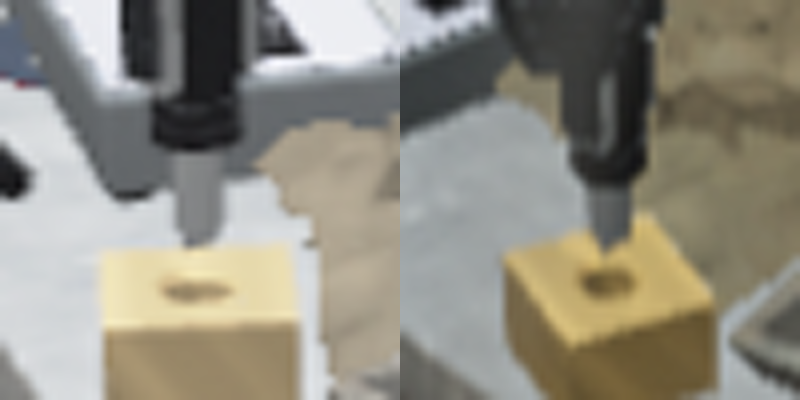

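View pics/w10.png

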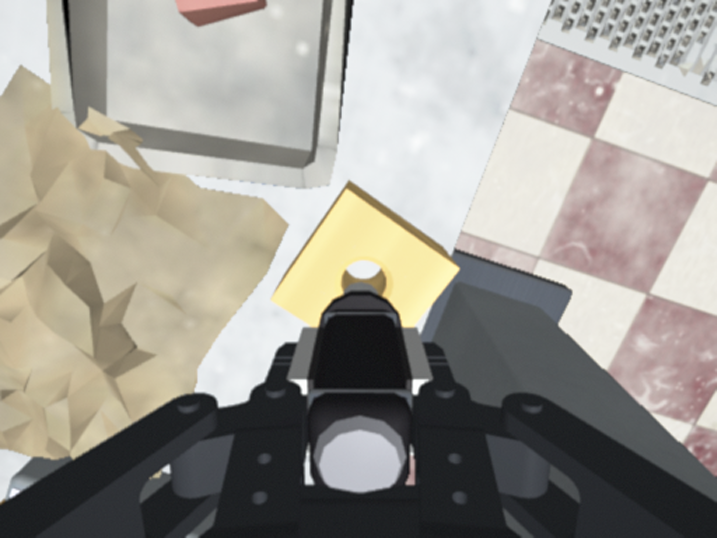

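The driver hangs upright over the hole (side: sleeve x≈200 against hole 198). I'll check the hole's position once more, then lower.

```bash
python3 - <<'E'
from bench import r,cams
from h import *
e=dict(np.load('pics/wrist10.npz'));print('hole approx',onz(e,366/1.4,279/1.4,.046).round(4))
for z,b in [('side',(253-25+197/8,0)),]: pass
s9=dict(np.load('pics/side9.npz'));c9=dict(np.load('pics/scene9.npz'))
us,vs=253-25+197/8-.5,212-30+291/8-.5; uc,vc=266-25+(607-400)/8-.5,227-30+284/8-.5
print(tri([(s9,us,vs),(c9,uc,vc)]).round(4),onz(s9,us,vs,.046).round(4),onz(c9,uc,vc,.046).round(4))
off=0.0283;B=[0.398,-0.2919];f0=np.array(r.read_state()['wrist_force'])
for z in (0.036,0.0075):
    h=r.movel([*B,z+off],rate=0.08,force_limit=10);s=r.read_state();print(h,s['t'],np.round(s['position'],4),np.round(np.array(s['wrist_force'])-f0,1))
    if h: break
E
```

```text
hole approx [ 0.3972 -0.2942  0.046 ]
[ 0.3943 -0.2933  0.0467] [ 0.3949 -0.2917  0.046 ] [ 0.3947 -0.2928  0.046 ]
False 37.4417 [ 0.398  -0.2918  0.0643] [-0.6  0.5 -0.6]
False 37.95 [ 0.3982 -0.2921  0.0361] [ 0.1 -0.2  0.4]
```

It's in the hole with no force, so I'll seat it, release and retreat.

```bash
python3 - <<'E'
from bench import r,cams
from h import *
B=[0.398,-0.2919];p=r.read_state()['position']
h=r.movel([*B,0.0343],rate=0.03,force_limit=6);s=r.read_state();print(h,s['t'],np.round(s['position'],4))
r.ungrasp();r.wait(0.1);print(r.read_state()['width'])
r.movel([*B,0.15],rate=0.15);r.movep([0.398,-0.223,0.18],down(np.pi))
s=r.read_state();print(s['t'],np.round(s['wrist_force'],1))
for n in ['side','wrist','scene']:
    e=cams.snapshot(n);np.savez(f'pics/{n}11.npz',**e)
    if n=='wrist': save(e,'pics/w11.png',None,1.5)
    else: save(e,f'pics/{n}11.png',(210,150,310,250) if n=='side' else (200,150,300,250),6)
E
```

```text
False 38.2 [ 0.3981 -0.292   0.0345]
0.9976246053824918
40.375 [-0.5 -0.2 -0.5]
```

View pics/side11.png

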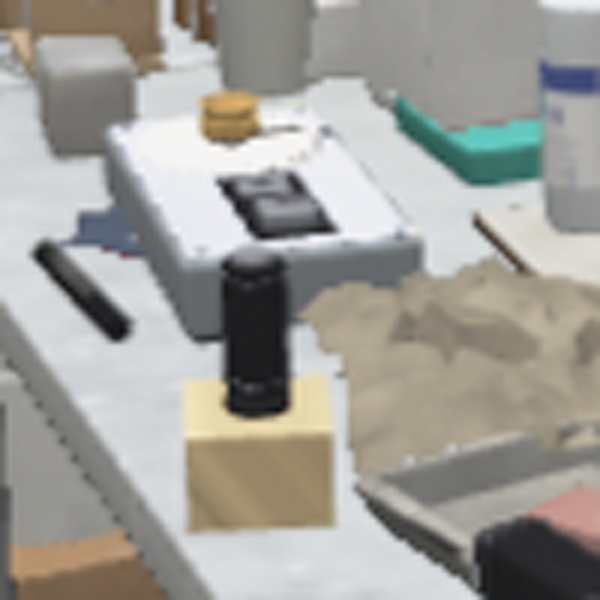

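View pics/w11.png

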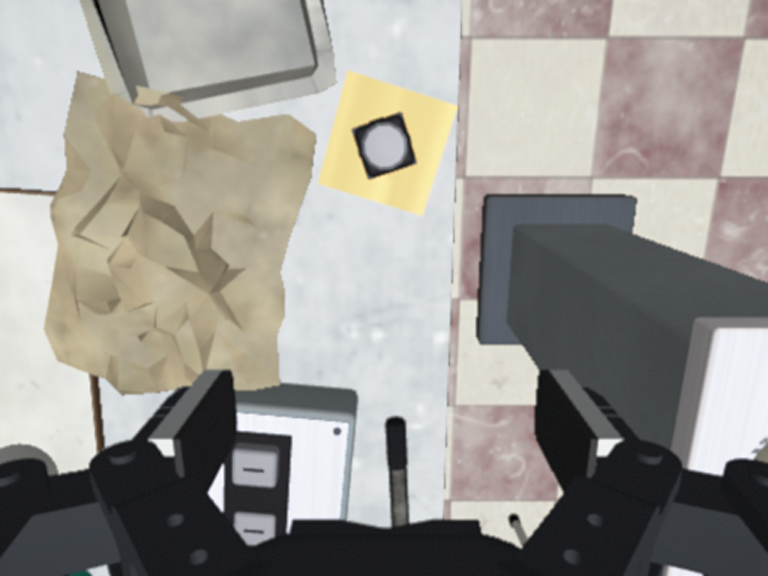

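The driver stands upright with its flange on the block, and the far key is raised. There's time for a final look at the pointer and keys.

```bash
python3 - <<'E'
from bench import r,cams
from h import *
r.movep([0.43,0.02,0.22],down(np.pi/2));d=cams.snapshot('wrist');np.savez('pics/w12.npz',**d);save(d,'pics/w12.png',(120,90,376,282),3);print(r.read_state()['t'])
P=cloud(d)
for nm,(p) in [('near',[.4917,-.0257,.055]),('far',[.4862,-.0812,.062])]:
    u,v=proj(d,p).round().astype(int);print(nm,np.median(P[v-4:v+5,u-4:u+5,2]).round(4))
p=cam(dict(np.load('pics/wrist11.npz')));e=dict(np.load('pics/wrist11.npz'));Q=cloud(e);print('driver top z',np.median(Q[92:102,252:262,2]).round(4))
E
```

```text
42.4333
near 0.0548
far 0.0621
driver top z 0.1217
```

View pics/w12.png

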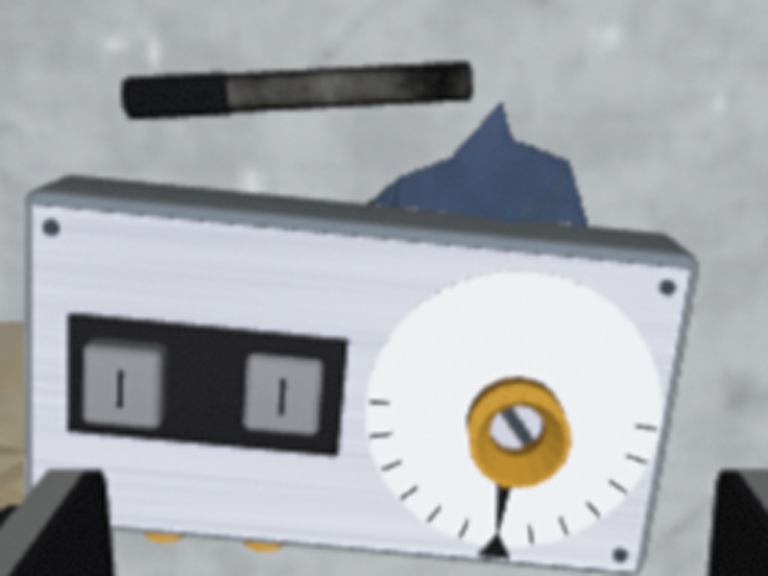

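The pointer at (501,510) aims straight at the triangle at (494,546). The near key reads 54.8 mm (down), the far key 62.1 mm (up), and the driver top 121.7 mm (seated). Handing in.

```bash
python3 - <<'E'
from bench import r
s=r.read_state();print(s['t'],s['width'],s['wrist_force']);print(r.hand_in())
E
```

```text
42.4333 0.9985552673776125 [-0.16570989  0.61322247  0.40887857]
the job is handed in; nothing more can be done
None
```

The whole job is done and was handed in at 42.4 s; no verdict was reported. I pressed the near key home and the far key popped up. The small driver's blade went into the screw slot, and I turned it clockwise until the pointer stood on the triangle. The driver is back in its block and released.

**Last checks:**

| Item | Reading | State |
|---|---|---|
| Near key top | 54.8 mm | down |
| Far key top | 62.1 mm | up |
| Pointer | about -0.01 rad, measured with the blade still in the slot | still on the triangle by eye in the final picture |
| Driver top | 121.7 mm (about 122 mm if seated) | upright, flange on the block |

The gripper is open and the arm is clear of everything.

**What failed or disagreed:**
- **First key presses:** the first press, to 53.6 mm, touched nothing. A second try to 51.5 mm also stopped short.
- **Fingertip offset:** both cameras and the later contact height put the real fingertips about 32 mm behind the reported TCP. I corrected all later heights for this.
- **Force at key contact:** it peaked at about 32 N on the tool, above the 10 N limit I had set and close to the 40 N limit. It was at the fingertips on the key's end stop.
- **Block hole position:** my last estimates differed by 2 to 3 mm between cameras, but the driver went in without resistance.

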